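# Load the reference plate from its peg into the reader and select its programme

### The job

Take the reference plate with the single round window off its peg, lifting it over the peg's upturned tip rather than dragging it against the peg, and lower it foot down, fully home, into the slot in the top of the plate reader; let go of it. Then turn the reader's selector knob three clicks clockwise, from the first mark to the fourth. Do not drop the plate, leave the other plate hanging on its peg, and leave the timer and the tube rack where they are.

Things in the scene. Friction and masses are not known exactly. Their poses are not given: they have to be found in the camera images.
- peg_stand: Fixed steel stand (mm): foot plate 100x230x8, a bar 10 thick across it at x=+45, height 130. From the bar two round pegs 6 thick run along the stand's -x, axis height 130, at y=+52 and -52; each is level for 75, to x=-30, then its tip rises at 35 degrees for 23. One plate hangs on each peg at about x=0; which one varies. Origin: centre of the foot's underside, z up.
- peg_left_bend (a point): Point on the axis of the stand's +y (left) peg where the level part ends and the upturned tip begins; axes as the stand. The tip's axis ends 19 mm farther along the stand's -x and 13 mm higher; its rounded end reaches 3 mm beyond.
- peg_right_bend (a point): The same point on the stand's -y (right) peg; axes as the stand.
- round_plate_centre (a point): Centre of the plate to load: loose grey plate 8 mm thick (x), 70 wide (y), 130 tall (z up), about 90 g, one round window in its lower half. Closed hanging hole 22 wide from 0 to 20 mm above this point, its upper edge resting on the peg: it can rise 14 mm on the level part. Above it (20 to 65 mm above this point) a plain header 62 wide, 8 thick: grasp it across the thickness.
- round_plate_foot (a point): Centre of the round-window plate's lower edge (65 mm below its centre), axes as the plate.
- barred_plate_centre (a point): Centre of the other plate: loose, same size and shape but with three narrow level bar windows in place of the round one. It hangs on the other peg, 104 mm away, and stays there.
- reader: Fixed white plate reader, a low box 130 (x) by 230 (y) by 60 mm high with a display and grille on its front (-x) face. In its top the slot at y=+55 mm and the selector knob at y=-65 mm. Origin: centre of its underside; z up.
- reader_slot (a point): Centre of the slot's mouth, level with the reader's top (height 60 mm), axes as the reader. The upright slot is 12 mm along x and 75 mm along y, with a 3 mm chamfer round the mouth, 40 mm deep (floor at height 20). The plate stands in it with its width along the reader's y, either face to the front.
- selector (a joint): Angle of the selector knob in rad: starts at about 0 (first mark) and grows clockwise seen from above. It has five clicks 0.42 apart (0, 0.42, 0.84, 1.26, 1.68; end stops at the first and last); a spring ball pulls it into the nearest one when let go. Turning it takes under 0.1 N m.
- selector_grip (a point): Point on the knob's upright axis, 82 mm above the bench (reader top 60). The knob is a black bar grip 44 mm long (this point's x; white pointer line toward +x), 13 wide (y), from 69 to 94 mm above the bench, on a round skirt 44 across. The axes turn with it; at the first click its x is the reader's x. Five dark marks round it show the clicks.
- timer: White kitchen-type timer 62x62x19 mm lying on the bench in front of the stand, origin under its centre. Loose; not to be moved.
- micro_rack: Orange microtube rack 60x90x38 mm with coloured caps on the bench behind, between stand and reader; origin under its centre. Loose; not to be moved.
There are look-alikes about, which are no part of the job. What is shaped like the part that bears barred_plate_centre but green is not meant. Leave any green look-alike of the part that bears round_plate_centre alone.

How it is judged:
On the way, in this order (a step that is already met when the one before it is completed fails the run):
1. the round-window plate is off its peg, clear in front of the tip or above it ((x of round_plate_centre in the frame of peg_stand below -0.06 m or height (world z) of round_plate_centre above 0.16 m)), for 0.1 s.
2. the round-window plate stands fully home in the reader's slot and is let go (horizontal distance between round_plate_foot and reader_slot below 0.008 m and z of round_plate_foot in the frame of reader below 0.0245 m and angle between round_plate_foot's own z axis and vertical below 0.2 rad and contact force between the fingers and round_plate below 0.1 N), for 0.2 s.
3. the selector is at the fourth mark, three clicks on (value of joint selector between 1.11 and 1.41 rad), for 0.2 s.
At the end, for the whole second after the job is handed in: The round-window plate stands foot down in the reader's slot, its foot within 8 mm of the slot's centre and within 4.5 mm of the slot's floor, leaning less than 0.2 rad; the selector rests at the fourth mark (1.26 rad, within 0.15); the other plate still hangs on its peg (all of step 3 and horizontal distance between round_plate_foot and reader_slot below 0.008 m and z of round_plate_foot in the frame of reader below 0.0245 m and angle between round_plate_foot's own z axis and vertical below 0.2 rad and (horizontal distance between barred_plate_centre and peg_left_bend below 0.08 m or horizontal distance between barred_plate_centre and peg_right_bend below 0.08 m) and height (world z) of barred_plate_centre above 0.1 m); the robot touches nothing.
It fails at once if the plate is forced against the peg stand with more than 20 N (contact force between round_plate and peg_stand above 20 N).
It fails at once if the plate is dropped (falls free faster than 0.5 m/s) (linear speed of round_plate above 0.5 m/s and contact force between the fingers and round_plate below 0.1 N).
It fails at once if the other plate is moved more than 40 mm (distance of barred_plate_centre from where it was at the start of the episode above 0.04 m).
It fails at once if the timer or the tube rack is moved more than 30 mm (distance of any of timer, micro_rack from where it was at the start of the episode above 0.03 m).
It also fails if it takes over 61 s, if anything falls off the work surface, if the arm or the gripper's body presses on something with over 40 N, if the wrist force passes 120 N, or if a joint passes its speed limit or range.

### The arm

A 6-joint arm with a two-finger parallel gripper is mounted at the origin on a cart in front of the work surface, level with it; the furniture and walls round the work are solid. World frame = base frame: x ahead of the robot, y to its left, z up, the work surface at z = 0. Lengths are in m, angles in rad, forces in N, time in s.
With the tool pointing down it reaches from about 0.375 to 0.9 m from the base axis. Payload 3.1 kg.
Tool frame: the origin (TCP) lies at the very end of the fingers, on their centre line; the grasp point (between the pads) lies 19 mm behind it; z points along the fingers, y is the direction in which the jaws open and shut (so a half turn about z gives the same grasp; the last joint's range is limited). The gripper opens to 85 mm and grips with 20 to 120 N. Pads are 22 mm wide; open, the fingers measure 114 mm over their backs; the gripper's body (76 mm by 85 mm) begins 54 mm behind the grasp point. The pads swing forward as they close: fully open they stand 13 mm farther back than shut.
Start: joints at [0.981, 0.527, 1.433, -0, 1.181, -0.178], TCP at [0.25, 0.573, 0.231] pointing down, gripper open.
Joint ranges: [-3.08, 3.08], [-0.75, 2.2], [0.22, 2.44], [-1.43, 4.57], [0, 2.65], [-2.85, 2.85]. Speed limits (rad/s): [2.79, 2.79, 3.14, 3.14, 3.14, 3.14].

### API

Orientations are given as a unit quaternion [x, y, z, w].
In Python, from station import manip, snapshot, camera_info gives the robot as it stands. The module is installed in compiled form; this text tells all that it offers.
- The arm moves only by the shell command python3 -m crank 'ROWS' [FORCE]. ROWS is JSON, a list of rows, each a list of 5 numbers: the shift along the tool's x, y, z scaled (see below), then the turn about the tool's z scaled (see below), then the closure, from -1 (fully open) to 1 (shut), so that 0 is half open. A call has 1 to 8 rows; each row shifts and turns the commanded pose from where the row before left it, along the tool's axes as they then stand; what a row does not reach is not made up. The controller multiplies each number of a shift by 0.04 m and each number of a turn by 8 degrees. A row lasts 1/10 s, in which the tool goes at most 50 mm and 8.59 degrees, less where a joint would pass 70% of its speed; a pose out of reach is approached as far as the arm can. A call with a number of a shift or a turn outside -1 to 1 is refused whole. A call with a gripper value outside its range is refused whole. The fingers move at their own pace and stop on an object; FORCE is the grip in N (left out, the last holds). Time passes only in rows, so rows that do not move let the fingers close. It gives the time, the measured TCP pose, the force and the opening at its end, in the units of the state.
- manip.sense(): the state, without advancing time (a new reading comes with each control period).
- snapshot(name): name is "side" or "top" or "wrist"; returns (picture, depth): 420x560x3 uint8, red, green, blue; 420x560 float32, m along the optical axis (not along the pixel's ray), 0 where there is no reading.
- camera_info(name): a dict with "intrinsics" (3x3 intrinsics, pixels), "R" (3x3) and "t" (3): a world point X has camera coordinates R X + t. Camera axes: x right, y down, z forward; pixel columns grow to the right and rows downward; lengths in m; the calibration is good to about 2 mm. The wrist camera is an equidistant fisheye: a pixel r from the principal point sees the ray r / f radians off the axis. A picture is of the moment at which its call begins: read the wrist's pose just before it. camera_info takes no time and is no camera call; for the wrist camera it gives the pose at the moment of the call.
- manip.sign_off(): hands the job in, once; it reports no verdict.
The state is a dict: "t": time; "q": joint angles; "qd": joint speeds; "tau": joint torques, N m; "tcp_pos": TCP position; "tool_rot": TCP orientation; "force": force on the tool from outside, world axes, zero at the start; "ft_torque": the same for the moment, N m; "finger_gap": opening from 0.0 (shut) to 1.0 (fully open).
Only numpy, scipy, OpenCV 4.12 (cv2) and the standard library are available. Lean on these libraries where they do the work, as an engineer would, in place of code of your own. Each camera call takes 0.05 s, during which the arm holds its last target. There are 200 camera calls.

## Working session

There is one attempt and no reset: what is moved stays moved. The work goes in short steps, Python scripts to look and compute and a shell command to move; the robot and the scene stay as the last step left them, time stands still between calls to the robot, and variables do not carry over. Pictures are saved under pics/ and viewed, on a budget of 10 in all, crops included, one or two more only if the job needs it, and the job is handed in when it is done.

```bash
mkdir -p pics; cat > h.py <<'E'
import numpy as np, cv2
from station import manip, snapshot, camera_info
from scipy.spatial.transform import Rotation as Rn
def cloud(name, d, ci=None):
    ci=ci or camera_info(name); K=np.array(ci["intrinsics"]);R=np.array(ci["R"]);t=np.array(ci["t"])
    v,u=np.mgrid[:d.shape[0],:d.shape[1]]
    p=np.stack([(u-K[0,2])/K[0,0]*d,(v-K[1,2])/K[1,1]*d,d],-1)
    return (p-t)@R
E
python3 - <<'E'
from h import *
print(manip.sense())
for n in("side","top"):
    ci=camera_info(n);print(n,ci)
    p,d=snapshot(n); np.savez(n+".npz",p=p,d=d); cv2.imwrite(f"pics/{n}0.png",p[:,:,::-1])
E
```

```text
{'t': 0.0, 'q': array([ 9.80505718e-01,  5.28458661e-01,  1.43390274e+00, -3.17551505e-05,
        1.18140443e+00, -1.78476427e-01]), 'qd': array([-1.33585787e-03,  1.45368084e-05, -8.83136226e-04,  5.62590306e-04,
        4.71190700e-04, -2.64895047e-04]), 'tau': array([-7.84005897e-04, -4.42345476e+01, -1.78028405e+01, -7.64185984e-05,
        8.45623319e-03,  1.84853997e-05]), 'tcp_pos': array([0.2497313 , 0.57215483, 0.2303381 ]), 'tool_rot': array([ 2.04449137e-01,  9.78876585e-01, -1.01280825e-03, -3.93847350e-04]), 'force': array([-0.46289536,  0.23612315, -0.58281582]), 'ft_torque': array([-0.02030437, -0.02507252, -0.01470135]), 'finger_gap': 0.9992228149583662}
side {'intrinsics': array([[412.46630564,   0.        , 284.85011529],
       [  0.        , 412.46630564, 212.70665047],
       [  0.        ,   0.        ,   1.        ]]), 'R': array([[ 0.84927241, -0.52795386, -0.00104711],
       [-0.32354246, -0.51888466, -0.79125153],
       [ 0.41720098,  0.67232687, -0.61148992]]), 't': array([-0.42533018,  0.31023535,  1.01094716])}
top {'intrinsics': array([[401.71354186,   0.        , 275.23172868],
       [  0.        , 401.71354186, 215.27232076],
       [  0.        ,   0.        ,   1.        ]]), 'R': array([[ 4.53164890e-04, -9.99826466e-01,  1.86234625e-02],
       [-9.99392565e-01, -1.10177835e-03, -3.48322730e-02],
       [ 3.48467473e-02, -1.85963652e-02, -9.99219635e-01]]), 't': array([0.06004265, 0.52943372, 1.00883141])}
```

View pics/side0.png

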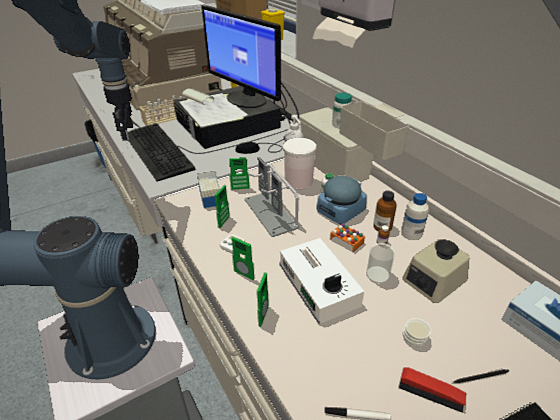

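View pics/top0.png

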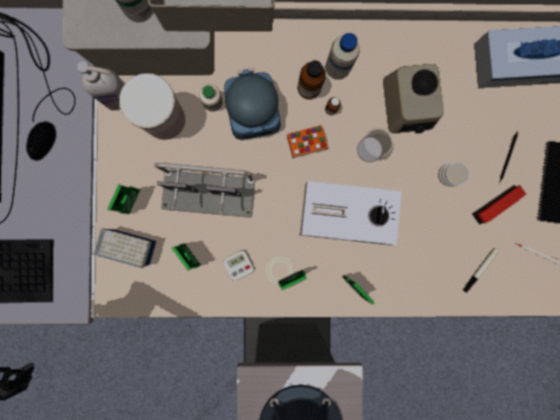

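```bash
python3 - <<'E'
from h import *
s=np.load("side.npz");t=np.load("top.npz")
a=cv2.resize(s["p"][145:245,225:315],None,fx=5,fy=5,interpolation=cv2.INTER_CUBIC)
b=cv2.resize(t["p"][150:225,150:270],None,fx=4,fy=4,interpolation=cv2.INTER_CUBIC)
c=cv2.resize(s["p"][235:325,270:370],None,fx=3,fy=3,interpolation=cv2.INTER_CUBIC)
im=np.zeros((600,800,3),np.uint8)
im[:500,:450]=a; im[0:225,460:800]=b[:225,:340]; im[230:500,460:760]=c
cv2.imwrite("pics/crop1.png",im[:,:,::-1])
for n,f in(("side",s),("top",t)):
    P=cloud(n,f["d"]); 
    m=(P[...,2]>.03)&(P[...,2]<.3)&(P[...,1]>.06)&(P[...,1]<.34)&(P[...,0]>.45)&(P[...,0]<.68)&(f["d"]>0)
    Q=P[m]; print(n,m.sum())
    # histogram of plate points by x in two y halves
    for lo,hi in((.06,.12),(.12,.16),(.16,.2),(.2,.24),(.24,.28),(.28,.34)):
        q=Q[(Q[:,1]>lo)&(Q[:,1]<hi)&(Q[:,2]>.08)]; 
        if len(q): print(lo,len(q),np.percentile(q,[2,50,98],axis=0).round(3).tolist())
E
```

```text
side 1062
0.06 12 [[0.615, 0.117, 0.084], [0.619, 0.119, 0.099], [0.62, 0.12, 0.118]]
0.12 164 [[0.572, 0.121, 0.083], [0.577, 0.149, 0.129], [0.622, 0.159, 0.179]]
0.16 220 [[0.536, 0.161, 0.083], [0.576, 0.179, 0.134], [0.628, 0.198, 0.178]]
0.2 64 [[0.576, 0.2, 0.081], [0.579, 0.207, 0.133], [0.631, 0.238, 0.177]]
0.24 175 [[0.581, 0.246, 0.084], [0.585, 0.26, 0.133], [0.635, 0.279, 0.178]]
0.28 205 [[0.451, 0.28, 0.082], [0.587, 0.294, 0.131], [0.639, 0.332, 0.178]]
top 1278
0.06 8 [[0.617, 0.118, 0.087], [0.618, 0.119, 0.116], [0.623, 0.12, 0.124]]
0.12 145 [[0.573, 0.122, 0.089], [0.617, 0.148, 0.134], [0.626, 0.159, 0.179]]
0.16 321 [[0.534, 0.161, 0.09], [0.581, 0.179, 0.135], [0.629, 0.199, 0.179]]
0.2 118 [[0.578, 0.201, 0.091], [0.626, 0.212, 0.134], [0.634, 0.239, 0.179]]
0.24 244 [[0.582, 0.243, 0.085], [0.589, 0.263, 0.134], [0.637, 0.279, 0.179]]
0.28 341 [[0.451, 0.281, 0.085], [0.591, 0.291, 0.134], [0.641, 0.331, 0.179]]
```

View pics/crop1.png

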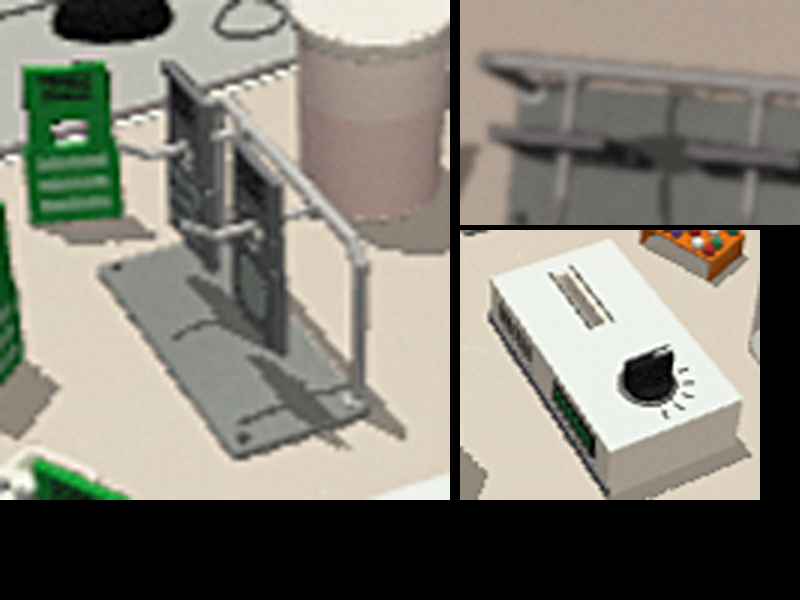

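```bash
python3 - <<'E'
from h import *
def line(q):
    vx,vy,x0,y0=cv2.fitLine(q[:,:2].astype(np.float32),cv2.DIST_HUBER,0,.001,.001).ravel()
    if vy<0: vx,vy=-vx,-vy
    pr=(q[:,:2]-[x0,y0])@[vx,vy]
    return np.degrees(np.arctan2(-vx,vy)),np.array([x0,y0])+np.array([vx,vy])*(pr.min()+pr.max())/2,np.ptp(pr),len(q)
for n in("side","top"):
    f=np.load(n+".npz");P=cloud(n,f["d"]);ok=f["d"]>0
    X,Y,Z=P[...,0],P[...,1],P[...,2]
    ref=.577+.11*(Y-.16)
    for nm,a,b in(("round",.12,.225),("bar",.24,.34)):
        q=P[ok&(Y>a)&(Y<b)&(abs(X-ref)<.015)&(Z>.14)&(Z<.2)]; print(n,nm,line(q),"ztop",np.percentile(q[:,2],98))
        q=q[q[:,2]>.17]; 
        if len(q)>5: print("   top",line(q))
    q=P[ok&(Y>.13)&(Y<.33)&(abs(X-ref-.045)<.012)&(Z>.12)&(Z<.14)];print(n,"barrail",line(q))
    # pegs
    q=P[ok&(Y>.13)&(Y<.225)&(X-ref<-.01)&(X-ref>-.07)&(Z>.12)&(Z<.16)];print("peg tip", len(q),q.min(0),q.max(0),np.median(q,0)) if len(q) else 0
    # reader top
    g=f["p"].astype(int)
    m=ok&(abs(Z-.06)<.006)&(Y>-.35)&(Y<.05)&(X>.35)&(X<.7)
    nl,lab,st,_=cv2.connectedComponentsWithStats(m.astype(np.uint8)); k=1+st[1:,4].argmax(); m=lab==k
    r=cv2.minAreaRect(P[m][:,:2].astype(np.float32)); print(n,"reader",r,np.median(P[m][:,2]))
    hull=cv2.boxPoints(r); c=np.array(r[0])
    ins=ok&(np.hypot(X-c[0],Y-c[1])<.14)
    q=P[ins&(Z>.082)&(Z<.11)&(g.sum(-1)<200)];print("knob",len(q),q.mean(0),cv2.minAreaRect(q[:,:2].astype(np.float32)))
    q=P[ins&(Z>.005)&(Z<.054)&(np.abs((Y-c[1])-.055)<.06)&(np.abs(X-c[0])<.03)];print("slot",len(q),q.mean(0),np.ptp(q,axis=0), cv2.minAreaRect(q[:,:2].astype(np.float32)))
    q=P[ok&(Z>.005)&(Z<.054)&(np.hypot(X-.45,Y-.16)<.05)]; print("timer",np.median(q,0) if len(q) else 0)
E
```

```text
side round (np.float32(-4.1187654), array([0.5759789, 0.1790785]), np.float64(0.06431984420604708), 136) ztop 0.17918355821855456
   top (np.float32(-3.5917006), array([0.57709583, 0.17934637]), np.float64(0.06358748325649163), 45)
side bar (np.float32(-3.892304), array([0.585832 , 0.2838794]), np.float64(0.06853417292297667), 109) ztop 0.1797210653875923
   top (np.float32(-5.032433), array([0.58727956, 0.28479605]), np.float64(0.06652331665918435), 41)
side barrail (np.float32(-5.0421457), array([0.62619051, 0.22710624]), np.float64(0.1944866726693132), 136)
peg tip 25 [0.52825881 0.17645749 0.12598623] [0.56778963 0.18543426 0.14684508] [0.54759107 0.18104057 0.1340359 ]
side reader ((0.5338050127029419, -0.12280584871768951), (0.23339466750621796, 0.13355937600135803), 83.96246337890625) 0.0598866503954853
knob 81 [ 0.52206747 -0.1909544   0.08973387] ((0.5254391431808472, -0.18968747556209564), (0.011415226384997368, 0.04246509075164795), 79.65202331542969)
slot 67 [ 0.54651644 -0.05972345  0.04438821] [0.00952049 0.06759169 0.02051091] ((0.5444227457046509, -0.06189819797873497
[... 615 characters left out ...]
[0.62838596, 0.22983476]), np.float64(0.20029849026378999), 442)
peg tip 49 [0.529462   0.17851903 0.12934035] [0.5677697  0.18643827 0.14858565] [0.54989583 0.18179473 0.13427618]
top reader ((0.534176766872406, -0.12375207245349884), (0.23095479607582092, 0.130067840218544), 83.8582763671875) 0.0599089526628751
knob 99 [ 0.52389213 -0.18558732  0.09232066] ((0.5270537734031677, -0.187505304813385), (0.013487319462001324, 0.04253828898072243), 84.04669189453125)
slot 164 [ 0.54224285 -0.06812428  0.02466096] [0.03071898 0.09824371 0.04887844] ((0.5464142560958862, -0.058468859642744064), (0.09854196012020111, 0.019716423004865646), 83.46727752685547)
timer [0.41723075 0.15382124 0.01608003]
```

Candidates, as seen in the side view: grey round-window plate on the right peg (270,195), which is the target. The grey barred plate hangs on the left peg (262,175). The green look-alikes are at (239,172), (222,207), (243,257) and (263,298). The crop shows the round window only on the right-hand grey plate.

```bash
python3 -m crank '[[0,0,-0.2,1,0],[0,0,-0.2,1,0],[0,0,-0.2,1,0],[0,0,-0.2,1,0],[0,0,0,1,0],[0,0,0,1,0],[0,0,0,1,0],[0,0,0,0.95,0]]' 30
python3 -m crank '[[0,0,0,0.9,0],[-0.5,0.5,0,0,0],[-0.8,0.8,0,0,0],[-0.8,0.8,0,0,0],[-0.8,0.8,0,0,0],[-0.8,0.8,0,0,0],[-0.8,0.8,0,0,0],[-0.8,0.8,0,0,0]]'; python3 -c "
from h import *
s=manip.sense();print(s['q'],Rn.from_quat(s['tool_rot']).as_matrix())"
```

```text
t: 0.9
tcp_pos: [0.2499, 0.5724, 0.2627]
tool_rot: [0.692, 0.722, -0.001, 0.0]
force: [0.1, -0.4, -0.6]
finger_gap: 0.501
t: 1.7
tcp_pos: [0.4459, 0.3435, 0.2629]
tool_rot: [0.734, 0.68, -0.0, -0.0]
force: [-0.1, 0.4, 0.5]
finger_gap: 0.5
[4.57859472e-01 4.07593205e-01 1.55299263e+00 5.94297356e-05
 1.18185693e+00 5.34376780e-01] [[ 7.64650041e-02  9.97071955e-01 -7.86855015e-04]
 [ 9.97072191e-01 -7.64652798e-02 -3.26445392e-04]
 [-3.85656634e-04 -7.59589606e-04 -9.99999637e-01]]
```

```bash
cat >> h.py <<'E'
def togo(p,yaw_y=None):
    s=manip.sense();R=Rn.from_quat(s['tool_rot']).as_matrix()
    d=(np.array(p)-s['tcp_pos'])@R/.04
    a=np.degrees(np.arctan2(R[1,1],R[0,1]))
    print("t",s['t'],"tcp",s['tcp_pos'].round(4),"units",d.round(2),"yaw_y",a.round(2),"turn", None if yaw_y is None else round((a-yaw_y)/8,2),"gap",round(s['finger_gap'],3),"F",s['force'].round(1))
E
python3 -m crank '[[-0.5,0.5,0,0,0],[0,0,0,0,0]]'; python3 -c "
from h import *
togo([.578,.179,.24],-5.2)"
```

```text
t: 1.9
tcp_pos: [0.4662, 0.3207, 0.2629]
tool_rot: [0.735, 0.678, -0.0, 0.001]
force: [0.6, -0.3, -0.5]
finger_gap: 0.503
t 1.9 tcp [0.4662 0.3207 0.2629] units [-3.3   3.07  0.58] yaw_y -4.69 turn 0.06 gap 0.503 F [ 0.6 -0.3 -0.5]
```

```bash
python3 -m crank '[[-0.8,0.75,0,0.06,0],[-0.8,0.75,0,0,0],[-0.8,0.75,0,0,0],[-0.6,0.5,0.3,0,0],[-0.3,0.3,0.2,0,0],[0,0,0,0,0],[0,0,0,0,0]]'; python3 -c "
from h import *
togo([.578,.179,.148],-5.2)
p,d=snapshot('wrist');ci=camera_info('wrist');print(ci);np.savez('w1.npz',p=p,d=d)
cv2.imwrite('pics/w1.png',p[:,:,::-1])"
```

```text
t: 2.6
tcp_pos: [0.5731, 0.1832, 0.2428]
tool_rot: [0.736, 0.677, -0.001, -0.001]
force: [-0.3, 0.4, 1.1]
finger_gap: 0.495
t 2.6 tcp [0.5731 0.1832 0.2428] units [-0.09  0.14  2.37] yaw_y -4.85 turn 0.04 gap 0.495 F [-0.3  0.4  1.1]
{'intrinsics': array([[325.1922621 ,   0.        , 279.43396723],
       [  0.        , 325.1922621 , 211.87167066],
       [  0.        ,   0.        ,   1.        ]]), 'R': array([[ 0.99644078, -0.08426151, -0.00240173],
       [-0.08001457, -0.95441457,  0.28755954],
       [-0.02652245, -0.28634388, -0.95775975]]), 't': array([-0.55405048,  0.17993319,  0.45997799])}
```

View pics/w1.png

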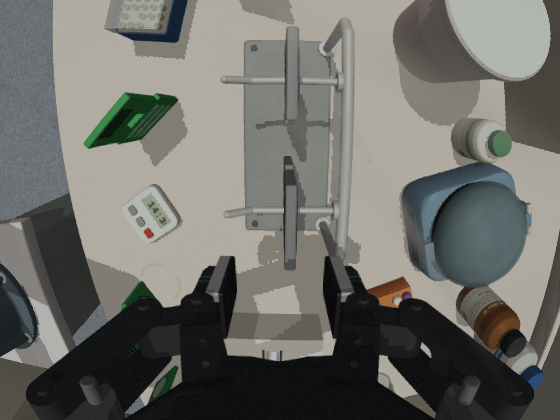

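```bash
cat >> h.py <<'E'
def fcloud(d,ci):
    K=np.array(ci["intrinsics"]);v,u=np.mgrid[:d.shape[0],:d.shape[1]]
    x=(u-K[0,2])/K[0,0];y=(v-K[1,2])/K[1,1];r=np.hypot(x,y)+1e-9;k=np.tan(r)/r
    p=np.stack([x*k*d,y*k*d,d],-1); return (p-np.array(ci["t"]))@np.array(ci["R"])
E
python3 - <<'E'
from h import *
f=np.load('w1.npz');ci=camera_info('wrist');P=fcloud(f['d'],ci);ok=f['d']>0
Z=P[...,2]
for a,b in((.13,.225),(.235,.34)):
    m=ok&(abs(Z-.178)<.006)&(P[...,1]>a)&(P[...,1]<b)&(abs(P[...,0]-.58)<.03)
    q=P[m];print(len(q),np.median(q,0),cv2.minAreaRect(q[:,:2].astype(np.float32)))
# peg tips
m=ok&(Z>.12)&(Z<.155)&(P[...,0]<.565)&(P[...,0]>.5)&(P[...,1]>.16)&(P[...,1]<.2)
q=P[m];print(len(q),q.min(0),q.max(0)); print(q[q[:,0]<.535].mean(0), q[q[:,0]>.55].mean(0))
togo([.578,.179,.148],-5.2)
E
```

```text
1106 [0.57935038 0.18495803 0.17977184] ((0.5793365836143494, 0.1822107881307602), (0.0618242546916008, 0.008937801234424114), 84.82998657226562)
1235 [0.58829587 0.28461039 0.17982309] ((0.5886231064796448, 0.28483816981315613), (0.06144174560904503, 0.009031721390783787), 85.19172668457031)
344 [0.52844758 0.18140395 0.13188375] [0.56491759 0.18946372 0.14888477]
[0.53195292 0.18677577 0.14636576] [0.55741887 0.1846924  0.13431073]
t 2.65 tcp [0.5731 0.1835 0.2432] units [-0.1   0.14  2.38] yaw_y -4.8 turn 0.05 gap 0.498 F [ 0.4 -0.6 -1. ]
```

```bash
python3 -m crank '[[-0.03,0.15,0,0.04,0],[0,0,0.8,0,0],[0,0,0.8,0,0],[0,0,0.5,0,0],[0,0,0.28,0,0],[0,0,0,0,0],[0,0,0,0,0]]'; python3 -c "
from h import *
togo([.579,.182,.148],-5.2)"
```

```text
t: 3.35
tcp_pos: [0.5809, 0.1809, 0.149]
tool_rot: [0.738, 0.675, 0.001, 0.001]
force: [-0.2, -0.8, -0.4]
finger_gap: 0.497
t 3.35 tcp [0.5809 0.1809 0.149 ] units [ 0.02 -0.05  0.03] yaw_y -5.16 turn 0.01 gap 0.497 F [-0.2 -0.8 -0.4]
```

```bash
python3 -m crank '[[0,-0.04,0,0,0.3],[0,0,0,0,0.6],[0,0,0,0,1],[0,0,0,0,1],[0,0,0,0,1],[0,0,0,0,1]]' 40; python3 -c "
from h import *
togo([.579,.182,.155],-5.2)"
```

```text
t: 3.95
tcp_pos: [0.5793, 0.1805, 0.1491]
tool_rot: [0.738, 0.674, 0.001, 0.001]
force: [0.0, -0.7, 6.4]
finger_gap: 0.085
t 3.95 tcp [0.5793 0.1805 0.1491] units [ 0.04 -0.01 -0.15] yaw_y -5.2 turn -0.0 gap 0.085 F [ 0.  -0.7  6.4]
```

```bash
python3 -m crank '[[0,0,-0.1,0,1],[0,0,-0.09,0,1],[0,0,0,0,1],[0,0,0,0,1]]'; python3 -c "
from h import *
togo([.579,.182,.155],-5.2)"
```

```text
t: 4.35
tcp_pos: [0.5783, 0.1804, 0.1555]
tool_rot: [0.738, 0.674, -0.0, -0.0]
force: [0.3, -0.7, -1.0]
finger_gap: 0.087
t 4.35 tcp [0.5783 0.1804 0.1555] units [0.04 0.01 0.01] yaw_y -5.19 turn 0.0 gap 0.087 F [ 0.3 -0.7 -1. ]
```

```bash
python3 -m crank '[[0,-0.2,0,0,1],[0,-0.25,0,0,1],[0,-0.2,0,0,1],[0,0,0,0,1]]'; python3 -c "
from h import *
togo([.579,.182,.155],-5.2)"
```

```text
t: 4.75
tcp_pos: [0.5504, 0.183, 0.1555]
tool_rot: [0.738, 0.675, -0.001, -0.001]
force: [-0.0, 0.7, -1.8]
finger_gap: 0.086
t 4.75 tcp [0.5504 0.183  0.1555] units [0.04 0.71 0.01] yaw_y -5.16 turn 0.01 gap 0.086 F [-0.   0.7 -1.8]
```

```bash
python3 -m crank '[[0,-0.12,-0.085,0,1],[0,-0.13,-0.09,0,1],[0,-0.13,-0.09,0,1],[0,-0.13,-0.09,0,1],[0,0,0,0,1]]'; python3 -c "
from h import *
togo([.579,.182,.155],-5.2)"
```

```text
t: 5.25
tcp_pos: [0.5318, 0.1848, 0.1706]
tool_rot: [0.738, 0.674, 0.0, 0.0]
force: [-0.8, -0.4, -0.8]
finger_gap: 0.084
t 5.25 tcp [0.5318 0.1848 0.1706] units [0.04 1.18 0.39] yaw_y -5.18 turn 0.0 gap 0.084 F [-0.8 -0.4 -0.8]
```

```bash
python3 -m crank '[[0,-0.3,0,0,1],[0,-0.4,0,0,1],[0,-0.4,-0.3,0,1],[0,0,-0.8,0,1],[-0.4,0,-0.7,0,1],[-0.8,0,0,0.1,1],[-0.8,0,0,0,1],[0,0,0,0,1]]'; python3 -c "
from h import *
togo([.540,-.069,.24],-6.1)"
```

```text
t: 6.05
tcp_pos: [0.4796, 0.1065, 0.2419]
tool_rot: [0.744, 0.668, -0.001, 0.0]
force: [0.4, 0.6, -0.9]
finger_gap: 0.09
t 6.05 tcp [0.4796 0.1065 0.2419] units [-4.2   1.97  0.05] yaw_y -6.18 turn -0.01 gap 0.09 F [ 0.4  0.6 -0.9]
```

```bash
python3 -m crank '[[-0.7,0.4,0,0,1],[-0.8,0.4,0,0,1],[-0.8,0.4,0,0,1],[-0.8,0.4,0,0,1],[-0.7,0.25,0,0,1],[-0.3,0.12,0,0,1],[0,0,0,0,1],[0,0,0,0,1]]'; python3 - <<'E'
from h import *
togo([.540,-.069,.24],-6.1)
p,d=snapshot('wrist');ci=camera_info('wrist');np.savez('w2.npz',p=p,d=d,R=ci['R'],t=ci['t'],K=ci['intrinsics'])
ps,ds=snapshot('side');np.savez('s2.npz',p=ps,d=ds)
im=np.zeros((600,800,3),np.uint8); im[:420,:560]=p
c=cv2.resize(ps[190:330,270:350],None,fx=3,fy=3); im[:c.shape[0],560:800]=c[:600]
cv2.imwrite('pics/w2.png',im[:,:,::-1])
E
```

```text
t: 6.85
tcp_pos: [0.5413, -0.061, 0.2415]
tool_rot: [0.743, 0.669, -0.0, -0.001]
force: [0.3, 1.1, -0.7]
finger_gap: 0.086
t 6.85 tcp [ 0.5413 -0.061   0.2415] units [-0.2  -0.01  0.04] yaw_y -5.99 turn 0.01 gap 0.086 F [ 0.3  1.1 -0.7]
```

View pics/w2.png

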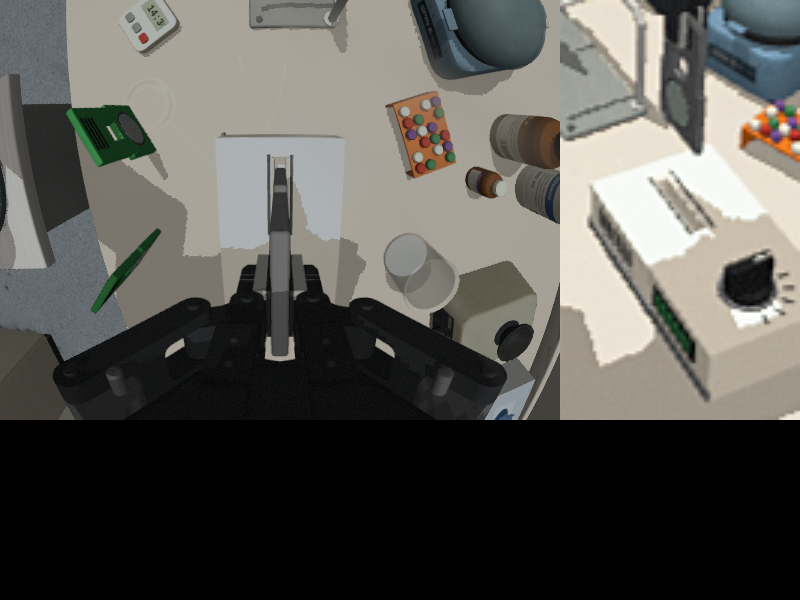

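```bash
python3 - <<'E'
from h import *
f=np.load('w2.npz');ci=dict(R=f['R'],t=f['t'],intrinsics=f['K']);P=fcloud(f['d'],ci);ok=f['d']>0;g=f['p']
X,Y,Z=P[...,0],P[...,1],P[...,2]
K=f['K'];C=-f['R'].T@f['t']
def ray(u,v,z):
    x=(u-K[0,2])/K[0,0];y=(v-K[1,2])/K[1,1];r=np.hypot(x,y);k=np.sin(r)/r
    d=f['R'].T@np.array([x*k,y*k,np.cos(r)]);return (C+d*(z-C[2])/d[2]).round(4)
for v in(165,180,195,210):
    print(v,g[v,262:300].sum(-1).tolist())
print('zcol',Z[150:170,280].round(3))
# reader top edge points
m=ok&(abs(Z-.06)<.005)&(X>.4)&(X<.66)&(Y<.03)&(Y>-.2)
for v in(145,170,200,230):
    u=np.where(m[v])[0];print(v,P[v,u.min()].round(4),P[v,u.max()].round(4))
u=280;vv=np.where(m[:,240])[0];print('yedge',P[vv.min(),240],P[np.where(m[:,320])[0].min(),320])
# held plate
m=ok&(Z>.10)&(Z<.25)&(abs(X-.54)<.02)&(Y>-.06)&(Y<.0)&(g.max(-1)<175)
q=P[m];print('plate',len(q),q.min(0),q.max(0))
for a in np.arange(.13,.22,.015):
    w=q[(q[:,2]>a)&(q[:,2]<a+.015)]; 
    if len(w):print(round(a,3),len(w),np.percentile(w,[3,50,97],axis=0).round(4).tolist())
s=np.load('s2.npz');Q=cloud('side',s['d'])
m=(s['d']>0)&(abs(Q[...,0]-.54)<.03)&(Q[...,1]>-.12)&(Q[...,1]<0)&(Q[...,2]>.09)&(Q[...,2]<.2)
q=Q[m];print('side plate',len(q),q.min(0),q.max(0));
w=q[q[:,2]<.2];print(cv2.minAreaRect(w[:,:2].astype(np.float32)))
for a in np.arange(.13,.2,.01):
    w=q[(q[:,2]>a)&(q[:,2]<a+.01)]
    if len(w)>3:print(round(a,3),len(w),w[:,:2].min(0).round(4),w[:,:2].max(0).round(4))
E
```

```text
165 [529, 529, 527, 526, 528, 316, 212, 215, 465, 489, 480, 477, 304, 445, 445, 450, 528, 529, 526, 526, 528, 526, 519, 399, 447, 494, 495, 501, 281, 219, 286, 475, 529, 526, 528, 524, 526, 528]
180 [528, 527, 526, 526, 526, 304, 210, 223, 461, 488, 474, 433, 153, 156, 162, 154, 157, 152, 160, 158, 156, 157, 156, 150, 214, 368, 376, 430, 144, 149, 251, 529, 525, 526, 529, 525, 529, 529]
195 [529, 529, 526, 528, 526, 385, 210, 222, 366, 489, 469, 154, 155, 158, 150, 157, 155, 153, 161, 154, 154, 153, 155, 158, 157, 255, 373, 432, 140, 153, 256, 444, 444, 442, 442, 442, 442, 439]
210 [526, 529, 527, 529, 522, 383, 211, 222, 388, 418, 151, 154, 153, 151, 160, 155, 157, 158, 159, 161, 155, 153, 154, 158, 152, 145, 249, 366, 148, 151, 255, 439, 442, 440, 438, 440, 441, 439]
zcol [0.062 0.061 0.062 0.063 0.062 0.062 0.059 0.061 0.06  0.022 0.021 0.022
 0.022 0.021 0.021 0.022 0.022 0.021 0.145 0.149]
145 [ 0.4808 -0.0078  0.0602] [ 0.6093 -0.0211  0.0615]
170 [ 0.4775 -0.0332  0.0613] [ 0.6064 -0.0465  0.0619]
200 [ 0.4749 -0.0648  0.0616] [ 0.6025 -0.078   0.0618]
230 [ 0.4719 -0.0978  0.
[... 502 characters left out ...]
, [0.5442, -0.0252, 0.1815], [0.5477, -0.0246, 0.1893]]
0.19 72 [[0.5402, -0.0259, 0.1909], [0.5442, -0.0249, 0.1983], [0.5477, -0.0246, 0.2048]]
0.205 184 [[0.54, -0.0295, 0.2054], [0.5438, -0.0285, 0.2074], [0.5474, -0.0251, 0.2194]]
side plate 267 [ 0.53155125 -0.09817667  0.14131372] [ 0.54224862 -0.02528311  0.19991597]
((0.5383069515228271, -0.061764832586050034), (0.07330947369337082, 0.009034971706569195), 86.48592376708984)
0.14 37 [ 0.5329 -0.0958] [ 0.541  -0.0312]
0.15 43 [ 0.5334 -0.0968] [ 0.5408 -0.0295]
0.16 43 [ 0.5316 -0.0982] [ 0.5408 -0.0304]
0.17 46 [ 0.5331 -0.0964] [ 0.5418 -0.0273]
0.18 49 [ 0.5325 -0.0958] [ 0.5407 -0.0281]
0.19 49 [ 0.5333 -0.0969] [ 0.5422 -0.0253]
```

```bash
python3 - <<'E'
from h import *
f=np.load('w2.npz');K=f['K'];C=-f['R'].T@f['t'];g=f['p'].astype(int).sum(-1)
def ray(u,v,z):
    x=(u-K[0,2])/K[0,0];y=(v-K[1,2])/K[1,1];r=np.hypot(x,y);k=np.sin(r)/r
    d=f['R'].T@np.array([x*k,y*k,np.cos(r)]);return (C+d*(z-C[2])/d[2]).round(4)
for v in(165,180,195,210): print(v,[ray(u,v,.06) for u in(267,270,290,292.5)])
print(g[150:172,280].tolist(),g[150:172,275].tolist()); print([ray(280,v,.06) for v in(154,156,158,160)])
d=f['d'];P=fcloud(d,dict(R=f['R'],t=f['t'],intrinsics=K));print(P[180,262:300,2].round(3).tolist())
E
```

```text
165 [array([ 0.5299, -0.0342,  0.06  ]), array([ 0.533 , -0.0346,  0.06  ]), array([ 0.553 , -0.0367,  0.06  ]), array([ 0.5556, -0.0369,  0.06  ])]
180 [array([ 0.5282, -0.0496,  0.06  ]), array([ 0.5312, -0.05  ,  0.06  ]), array([ 0.5515, -0.0521,  0.06  ]), array([ 0.5541, -0.0523,  0.06  ])]
195 [array([ 0.5264, -0.0653,  0.06  ]), array([ 0.5295, -0.0656,  0.06  ]), array([ 0.55  , -0.0678,  0.06  ]), array([ 0.5526, -0.068 ,  0.06  ])]
210 [array([ 0.5246, -0.0813,  0.06  ]), array([ 0.5277, -0.0817,  0.06  ]), array([ 0.5485, -0.0838,  0.06  ]), array([ 0.5511, -0.0841,  0.06  ])]
[529, 526, 528, 528, 526, 525, 502, 436, 439, 443, 444, 447, 445, 445, 473, 526, 527, 465, 157, 150, 154, 153] [529, 528, 529, 529, 529, 527, 503, 438, 439, 442, 442, 444, 443, 445, 447, 445, 445, 424, 335, 208, 153, 153]
[array([ 0.5442, -0.0245,  0.06  ]), array([ 0.5439, -0.0265,  0.06  ]), array([ 0.5437, -0.0285,  0.06  ]), array([ 0.5435, -0.0306,  0.06  ])]
[0.061, 0.063, 0.061, 0.062, 0.062, 0.062, 0.061, 0.063, 0.062, 0.061, 0.061, 0.058, 0.192, 0.194, 0.195, 0.194, 0.194, 0.194, 0.194, 0.194, 0.195, 0.195, 0.195, 0.193, 0.191, 0.06, 0.062, 0.063, 0.063, 0.062, 0.063, 0.062, 0.061, 0.062, 0.062, 0.06, 0.061, 0.061]
```

```bash
python3 -m crank '[[-0.17,0,0,0,1],[0,0,0.6,0,1],[0,0,0.6,0,1],[0,0,0.4,0,1],[0,0,0.2,0,1],[0,0,0,0,1],[0,0,0,0,1]]'; python3 - <<'E'
from h import *
togo([.5403,-.0679,.1215],-6.1)
E
```

```text
t: 7.65
tcp_pos: [0.5419, -0.0691, 0.1705]
tool_rot: [0.743, 0.669, 0.0, 0.0]
force: [-0.1, -0.1, -0.6]
finger_gap: 0.081
t 7.65 tcp [ 0.5419 -0.0691  0.1705] units [ 0.03 -0.04  1.22] yaw_y -5.97 turn 0.02 gap 0.081 F [-0.1 -0.1 -0.6]
```

```bash
python3 -m crank '[[0.03,-0.03,0,0.02,1],[0,0,0.15,0,1],[0,0,0.15,0,1],[0,0,0.1,0,1],[0,0,0,0,1]]'; python3 - <<'E'
from h import *
togo([.5403,-.0679,.1215],-6.1)
E
```

```text
t: 8.15
tcp_pos: [0.5397, -0.0676, 0.1531]
tool_rot: [0.744, 0.668, -0.0, -0.001]
force: [0.8, 0.0, -1.5]
finger_gap: 0.089
t 8.15 tcp [ 0.5397 -0.0676  0.1531] units [-0.01  0.02  0.79] yaw_y -6.16 turn -0.01 gap 0.089 F [ 0.8  0.  -1.5]
```

Foot at about 0.053, inside the mouth with no contact force. I'll carry on down.

```bash
python3 -m crank '[[0,0,0.2,0,1],[0,0,0.2,0,1],[0,0,0.2,0,1],[0,0,0.1,0,1],[0,0,0,0,1]]'; python3 - <<'E'
from h import *
togo([.5403,-.0679,.1215],-6.1)
E
```

```text
t: 8.65
tcp_pos: [0.5397, -0.0676, 0.1249]
tool_rot: [0.744, 0.668, -0.001, -0.001]
force: [-0.4, -0.9, -1.1]
finger_gap: 0.089
t 8.65 tcp [ 0.5397 -0.0676  0.1249] units [-0.01  0.02  0.09] yaw_y -6.16 turn -0.01 gap 0.089 F [-0.4 -0.9 -1.1]
```

```bash
python3 -m crank '[[0,0,0.05,0,1],[0,0,0,0,1]]';python3 -m crank '[[0,0,0.05,0,1],[0,0,0,0,1]]'; python3 - <<'E'
from h import *
togo([.5403,-.0679,.1215],-6.1)
E
```

```text
t: 8.85
tcp_pos: [0.5404, -0.0678, 0.1239]
tool_rot: [0.744, 0.668, 0.0, 0.0]
force: [0.5, 0.6, -0.7]
finger_gap: 0.085
t: 9.05
tcp_pos: [0.5403, -0.0678, 0.1219]
tool_rot: [0.744, 0.668, 0.0, 0.0]
force: [0.5, 0.1, 0.0]
finger_gap: 0.089
t 9.05 tcp [ 0.5403 -0.0678  0.1219] units [-0.   -0.    0.01] yaw_y -6.15 turn -0.01 gap 0.089 F [0.5 0.1 0. ]
```

```bash
python3 -m crank '[[0,0,0.05,0,1],[0,0,0,0,1]]';python3 -m crank '[[0,0,0.03,0,1],[0,0,0,0,1]]'
```

```text
t: 9.25
tcp_pos: [0.5408, -0.0679, 0.1214]
tool_rot: [0.744, 0.668, 0.0, 0.001]
force: [-0.1, -0.2, 8.0]
finger_gap: 0.088
t: 9.45
tcp_pos: [0.541, -0.068, 0.1213]
tool_rot: [0.744, 0.668, 0.001, 0.001]
force: [-2.4, 0.1, 15.1]
finger_gap: 0.088
```

Foot on the floor at the expected height, so I release, then look.

```bash
python3 -m crank '[[0,0,-0.04,0,0.7],[0,0,0,0,0.4],[0,0,0,0,0],[0,0,0,0,0],[0,0,-0.4,0,0],[0,0,-0.8,0,0],[0,0,-0.8,0,0],[0,0,0,0,0]]'; python3 - <<'E'
from h import *
togo([.5265,-.188,.16],-96.1)
p,d=snapshot('wrist');ci=camera_info('wrist');np.savez('w3.npz',p=p,d=d,R=ci['R'],t=ci['t'],K=ci['intrinsics'])
P=fcloud(d,ci);Z=P[...,2];m=(d>0)&(abs(Z-.088)<.012)&(abs(P[...,1]+.065)<.05)&(abs(P[...,0]-.54)<.03);q=P[m]
print(len(q),np.median(q,0),cv2.minAreaRect(q[:,:2].astype(np.float32)))
ps,ds=snapshot('side')
Q=cloud('side',ds);m=(ds>0)&(Q[...,2]>.065)&(Q[...,2]<.13)&(abs(Q[...,0]-.54)<.02)&(abs(Q[...,1]+.067)<.045);q=Q[m];print('side',len(q),q.min(0),q.max(0))
im=np.zeros((420,800,3),np.uint8); im[:420,:560]=p
c=cv2.resize(ps[190:330,270:350],None,fx=3,fy=3); im[:c.shape[0],560:800]=c
cv2.imwrite('pics/w3.png',im[:,:,::-1])
E
```

```text
t: 10.25
tcp_pos: [0.5432, -0.0687, 0.2041]
tool_rot: [0.744, 0.668, 0.002, 0.004]
force: [1.1, -1.1, -0.4]
finger_gap: 0.501
t 10.25 tcp [ 0.5432 -0.0687  0.2041] units [-3.01 -0.11  1.11] yaw_y -6.15 turn 11.24 gap 0.501 F [ 1.1 -1.1 -0.4]
95 [ 0.54319942 -0.03527883  0.08506916] ((0.5433568954467773, -0.03456076607108116), (0.004883046727627516, 0.007533335592597723), 81.19185638427734)
side 241 [ 0.53244622 -0.10526161  0.06551344] [ 0.54590253 -0.03650119  0.129898  ]
```

View pics/w3.png

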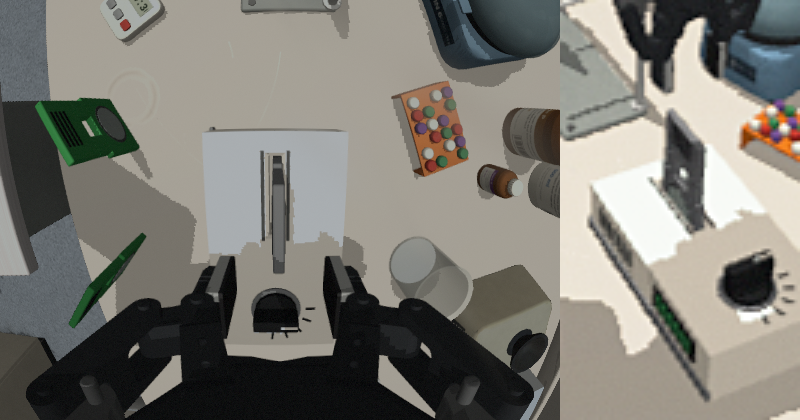

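```bash
python3 -m crank '[[-0.5,-0.04,0,0,0],[-0.8,-0.04,0,0,0],[-0.8,-0.03,0,0,0],[-0.6,0,0,0,0],[-0.3,0,0,-0.9,0],[0,0,0,-1,0],[0,0,0,-1,0],[0,0,0,-1,0]]'; python3 -m crank '[[0,0,0,-1,0],[0,0,0,-1,0],[0,0,0,-1,0],[0,0,0,-1,0],[0,0,0,-1,0],[0,0,0,-1,0],[0,0,0,-1,0],[0,0,0,-0.35,0]]' ; python3 -m crank '[[0,0,0,0,0]]'; python3 - <<'E'
from h import *
togo([.5265,-.188,.074],83.9)
p,d=snapshot('wrist');ci=camera_info('wrist');np.savez('w4.npz',p=p,d=d,R=ci['R'],t=ci['t'],K=ci['intrinsics'])
P=fcloud(d,ci);m=(d>0)&(abs(P[...,2]-.094)<.006)&(abs(P[...,1]+.188)<.04)&(abs(P[...,0]-.5265)<.04);q=P[m]
print(len(q),np.median(q,0),cv2.minAreaRect(q[:,:2].astype(np.float32)))
pt,dt=snapshot('top');Q=cloud('top',dt);m=(dt>0)&(Q[...,2]>.12)&(Q[...,2]<.17)&(abs(Q[...,0]-.54)<.02)&(abs(Q[...,1]+.067)<.045);q=Q[m]
print('plate top',len(q),np.median(q,0) if len(q) else 0,np.percentile(q[:,2],90) if len(q) else 0, cv2.minAreaRect(q[:,:2].astype(np.float32)) if len(q)>3 else 0)
E
```

```text
t: 11.15
tcp_pos: [0.5219, -0.1863, 0.1983]
tool_rot: [0.535, 0.845, -0.0, -0.002]
force: [-0.6, -0.2, 0.1]
finger_gap: 0.501
t: 11.95
tcp_pos: [0.522, -0.186, 0.1983]
tool_rot: [0.052, 0.999, 0.001, -0.002]
force: [0.2, 0.4, -0.4]
finger_gap: 0.498
t: 12.05
tcp_pos: [0.522, -0.1861, 0.1985]
tool_rot: [0.054, 0.999, 0.001, -0.002]
force: [-0.2, 0.1, -0.7]
finger_gap: 0.496
t 12.05 tcp [ 0.522  -0.1861  0.1985] units [-0.13 -0.04  3.11] yaw_y 83.83 turn -0.01 gap 0.496 F [-0.2  0.1 -0.7]
855 [ 0.52488272 -0.18618647  0.09556764] ((0.5261347889900208, -0.18637575209140778), (0.012290896847844124, 0.0440470390021801), 83.95655059814453)
plate top 137 [ 0.54064367 -0.06782487  0.14885469] 0.15139351751264402 ((0.5418981313705444, -0.06852716207504272), (0.06130487471818924, 0.008813534863293171), 84.31040954589844)
```

```bash
python3 -m crank '[[-0.1,0,0.3,0,0],[0,0,0.8,0,0],[0,0,0.8,0,0],[0,0,0.7,0,0],[0,0,0.4,0,0],[0,0,0.1,0,0],[0,0,0,0,0]]';python3 -c "
from h import *
togo([.5262,-.1865,.074],83.9)"; python3 -m crank '[[0,0,0,0,0.4],[0,0,0,0,0.8],[0,0,0,0,0.8],[0,0,0,0,1],[0,0,0,0,1],[0,0,0,0,1]]' 30;python3 -c "
from h import *
togo([.5262,-.1865,.074],83.9-72.2)"
```

```text
t: 12.85
tcp_pos: [0.5267, -0.1868, 0.0752]
tool_rot: [0.054, 0.999, 0.0, -0.001]
force: [0.5, -0.1, -0.1]
finger_gap: 0.503
t 12.85 tcp [ 0.5267 -0.1868  0.0752] units [0.01 0.01 0.03] yaw_y 83.83 turn -0.01 gap 0.503 F [ 0.5 -0.1 -0.1]
t: 13.45
tcp_pos: [0.5279, -0.1867, 0.0775]
tool_rot: [0.054, 0.999, 0.0, 0.001]
force: [1.4, 3.9, 6.0]
finger_gap: 0.146
t 13.45 tcp [ 0.5279 -0.1867  0.0775] units [ 0.04 -0.    0.09] yaw_y 83.83 turn 9.02 gap 0.146 F [1.4 3.9 6. ]
```

```bash
python3 -m crank '[[0,0,-0.04,0.4,1],[0,0,0,0.7,1],[0,0,0,0.7,1],[0,0,0,0.7,1],[0,0,0,0.7,1],[0,0,0,0.7,1],[0,0,0,0.7,1],[0,0,0,0,1]]';python3 -c "
from h import *
togo([.5262,-.1865,.074],83.9-72.2)"
```

```text
t: 14.25
tcp_pos: [0.5277, -0.1868, 0.0776]
tool_rot: [0.366, 0.931, 0.0, 0.001]
force: [3.9, 4.2, -4.0]
finger_gap: 0.142
t 14.25 tcp [ 0.5277 -0.1868  0.0776] units [ 0.03 -0.02  0.09] yaw_y 47.03 turn 4.42 gap 0.142 F [ 3.9  4.2 -4. ]
```

```bash
python3 -m crank '[[0,0,0,0.7,1],[0,0,0,0.7,1],[0,0,0,0.7,1],[0,0,0,0.7,1],[0,0,0,0.7,1],[0,0,0,0.6,1],[0,0,0,0.3,1],[0,0,0,0,1]]';python3 -c "
from h import *
togo([.5262,-.1865,.074],83.9-72.2)"
```

```text
t: 15.05
tcp_pos: [0.5275, -0.1868, 0.0776]
tool_rot: [0.63, 0.777, 0.0, 0.0]
force: [3.3, 4.0, -5.3]
finger_gap: 0.14
t 15.05 tcp [ 0.5275 -0.1868  0.0776] units [ 0.01 -0.03  0.09] yaw_y 11.93 turn 0.03 gap 0.14 F [ 3.3  4.  -5.3]
```

Turned 72°. Now I release, rise and check.

```bash
python3 -m crank '[[0,0,0,0,0.6],[0,0,0,0,0.2],[0,0,0,0,0],[0,0,0,0,0],[0,0,-0.5,0,0],[0,0,-0.8,0,0],[0,0,-0.8,0,0],[0,0,-0.8,0,0]]'; python3 -m crank '[[0,0,-0.6,0,0],[0,-0.7,-0.3,0,0],[0,-0.8,0,0,0],[0,-0.8,0,0,0],[0,-0.8,0,0,0],[0,0,0,0,0],[0,0,0,0,0]]';python3 - <<'E'
from h import *
togo([.5262,-.1865,.074],83.9)
pt,dt=snapshot('top');ps,ds=snapshot('side')
for n,d in(('top',dt),('side',ds)):
    P=cloud(n,d);X,Y,Z=P[...,0],P[...,1],P[...,2];ok=d>0
    q=P[ok&(abs(Z-.094)<.006)&(np.hypot(X-.5265,Y+.188)<.04)];print(n,'knob',len(q),cv2.minAreaRect(q[:,:2].astype(np.float32)))
    q=P[ok&(Z>.11)&(Z<.17)&(abs(X-.54)<.02)&(abs(Y+.067)<.045)];print('plate',len(q),cv2.minAreaRect(q[:,:2].astype(np.float32)),np.percentile(q[:,2],95))
    q=P[ok&(Z>.14)&(Z<.2)&(abs(X-.588)<.02)&(Y>.24)&(Y<.34)];print('barred',len(q),np.median(q,0),q[:,2].max())
im=np.zeros((420,800,3),np.uint8)
im[:420,:420]=cv2.resize(ps[150:330,200:380],(420,420));im[:300,430:790]=cv2.resize(pt[160:260,290:410],(360,300))
cv2.imwrite('pics/end.png',im[:,:,::-1])
E
```

```text
t: 15.85
tcp_pos: [0.5267, -0.1871, 0.1951]
tool_rot: [0.63, 0.776, -0.0, -0.0]
force: [0.5, -0.8, -0.5]
finger_gap: 0.501
t: 16.55
tcp_pos: [0.4056, -0.2129, 0.2303]
tool_rot: [0.631, 0.776, 0.0, 0.001]
force: [0.4, -0.3, 0.2]
finger_gap: 0.495
t 16.55 tcp [ 0.4056 -0.2129  0.2303] units [0.04 3.08 3.91] yaw_y 11.77 turn -9.02 gap 0.495 F [ 0.4 -0.3  0.2]
top knob 106 ((0.5270139575004578, -0.1876704841852188), (0.012833460234105587, 0.043697766959667206), 11.505390167236328)
plate 141 ((0.5413746237754822, -0.06844964623451233), (0.06128182262182236, 0.009004777297377586), 84.41171264648438) 0.15164205569575026
barred 162 [0.58730964 0.28008013 0.17636955] 0.1810845718569187
side knob 86 ((0.5260962843894958, -0.1877569556236267), (0.013125483877956867, 0.04520098865032196), 13.582534790039062)
plate 38 ((0.5363524556159973, -0.09775249660015106), (0.008467278443276882, 0.00965391006320715), 45.94482421875) 0.1472955458854304
barred 110 [0.58534862 0.27709117 0.16523262] 0.17963808650746488
```

View pics/end.png

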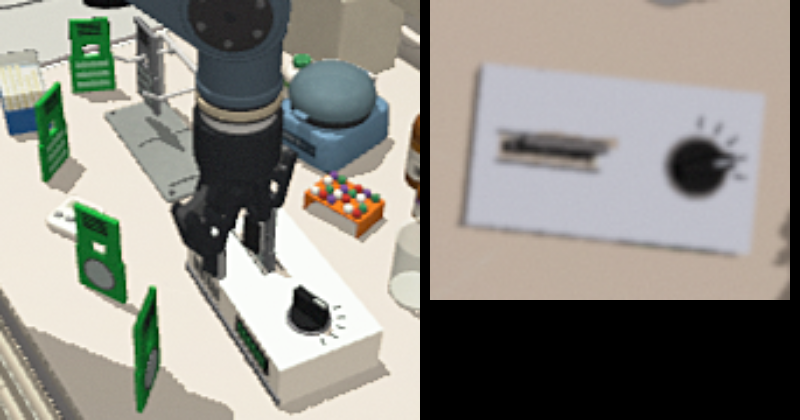

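```bash
python3 -c "
from h import *
print(manip.sign_off())"
```

```text
the job is handed in; nothing more can be done
None
```

I took the round-window plate off the right-hand peg, lifting it along the upturned tip with no sign of contact. I then lowered it into the reader slot, let it go, turned the knob 72° clockwise and backed the arm off. I handed the job in after about 16.6 s of the 61 s allowed; sign-off gives no verdict.

Last checks:
- **Plate:** the tool met the floor with the foot at about 21 mm, where the limit is 24.5 mm. Afterwards the top camera put the plate's top at 0.151–0.152 m. That camera read about 1.5 mm high earlier, so this fits a fully seated plate. The plate's centre was about 2 mm from the estimated slot centre.
- **Knob:** the top camera shows it turned 72.5°, about 1.265 rad against the target 1.26. The side camera gives about 2° less turn, still within tolerance.
- **Other plate:** the barred plate still hangs on its peg, with its top at about 0.18 m.
- **Timer and rack:** I never moved near either one, and both look undisturbed in the last picture. I did not measure them again.
- **What disagreed:** in the last side view the gripper hid most of the loaded plate, so its final position rests on the top camera and the contact height.

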